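# Rock the slant gauge on its half-round rest and hold it on the mark

### The arm

A 6-joint arm with a two-finger parallel gripper is mounted at the origin on the work surface. World frame = base frame: x ahead of the robot, y to its left, z up, the work surface at z = 0. Lengths are in m, angles in rad, forces in N, time in s.
With the tool pointing down it reaches from about 0.325 to 0.85 m from the base axis. Payload 15.5 kg.
Tool frame: the origin (TCP) lies midway between the tips of the shut fingers; the grasp point (between the pads) lies 19 mm behind it; z points along the fingers, y is the line along which they close (so a half turn about z gives the same grasp; the last joint's range is limited). The gripper opens to 91 mm and grips with 3 to 60 N. Pads are 32 mm wide; open, the fingers measure 118 mm over their backs; the gripper's body (76 mm by 178 mm) begins 60 mm behind the grasp point.
Start: joints at [1.19, 0.494, 1.345, -0, 1.302, -0.096], TCP at [0.176, 0.6, 0.214] pointing down, gripper open.
Joint ranges: [-2.91, 2.91], [-0.82, 2.16], [0.22, 2.67], [-1.22, 4.37], [0.12, 2.79], [-3.08, 3.08]. Speed limits (rad/s): [1.89, 1.89, 2.57, 3.01, 3.01, 3.01].

### API

Orientations are given as a unit quaternion [x, y, z, w].
In Python, from station import robot gives the robot as it stands.
- The arm moves only by the shell command python3 nudge.py 'ROWS'. ROWS is a JSON list that holds a single list of rows (three levels of brackets), with 1 to 5 rows, each of 5 numbers: the finger opening in m, then dx, dy, dz in units of 50 mm, then a turn about the tool's z in units of 0.05 rad; each row shifts and turns the commanded pose from where the row before left it, along the tool's axes as they then stand; what a row does not reach is not made up. A row lasts 1/12 s, in which the tool goes at most 0.0417 m and 0.125 rad, less where a joint would pass 70% of its speed; a pose out of reach is approached as far as the arm can. The fingers move at their own pace and stop on an object; the grip force is fixed at half the most. Time passes only in rows, so rows that do not move let the fingers close. It prints the time, the measured TCP pose, the force, the opening and the grip force at its end. Input that does not fit is refused with a message, and nothing moves.
- robot.sense(): the state, without advancing time (a new reading comes with each control period).
- robot.snapshot(name): name is "scene" or "top" or "wrist"; returns (picture, depth): 400x640x3 uint8, red, green, blue; 400x640 float32, m along the optical axis (not along the pixel's ray), 0 where there is no reading.
- robot.get_calibration(name): a dict with "camera_matrix" (3x3 intrinsics, pixels), "dist" ([k1, k2, p1, p2, k3] as OpenCV has them; the pictures are not rectified), "view" (4x4, takes a point from world to camera coordinates). Camera axes: x right, y down, z forward; pixel columns grow to the right and rows downward; lengths in m; the calibration is good to about 2 mm. A picture is of the moment at which its call begins: read the wrist's pose just before it. get_calibration takes no time and is no camera call; for the wrist camera it gives the pose at the moment of the call.
- robot.hand_in(): hands the job in; it is judged then, once.
The state is a dict: "t": time; "joint_positions": joint angles; "qvel": joint speeds; "tau": joint torques, N m; "ee_pos": TCP position; "tcp_rot": TCP orientation; "wrist_force": force on the tool from outside, world axes, zero at the start; "moment": the same for the moment, N m; "gripper_width": finger opening in m; "grasp_force": force on a finger pad.
Only numpy, scipy, OpenCV 4.12 (cv2) and the standard library are available. Lean on these libraries where they do the work, as an engineer would, in place of code of your own. Each camera call takes 0.05 s, during which the arm holds its last target. There are 200 camera calls.

### The job

Pick the slant gauge up by its blue grip post and set it gently on the rest, level at first, with the vee under its foot centred over the steel bar. Then rock it on the bar until its swinging black pointer settles on the red mark, and finish while still holding it there, steady, with the vee resting on the bar. Do not disturb the other things on the bench.

Things in the scene. Friction and masses are not known exactly. Their poses are not given: they have to be found in the camera images.
- gauge: Slant gauge, loose, 0.4 kg: dark base 100 (x) x 120 (y) x 22 mm; 90-degree vee notch along x under its middle (28 mm wide, 14 deep); white dial 120 mm wide sloping 45 degrees, facing its +x and up, z = 22 to 98; behind it a blue grip post 30 x 30 mm, its axis at x = -32, top z = 150. Origin: centre of underside. Starts upright on the table, dial away from the robot, yaw within 0.35 of world x.
- vee_seat (a point): Point on the gauge 3 mm below its origin, on the middle plane: where the bar's axis lies when the vee is fully down on the bar (so the seated, level gauge has its origin 3 mm above the bar's axis, 63 mm above the table, and rocks about the bar's axis).
- pointer (a joint): Angle p (rad) of the black pendulum pointer in the plane of the sloping dial. Nothing can touch it; it swings freely and settles within about 3 s. 0 = straight down the dial (gauge level), positive = tip to the gauge's +y. With the gauge rocked by t about its own +x it settles at tan p = -1.414 tan t. Range +-1.
- mark (a joint): Angle (rad) of the red mark on the dial, measured like the pointer; preset anew each time between 0.28 and 0.55, cannot be moved. The pointer is on the mark when both angles agree: the gauge is then rocked 0.2 to 0.41 rad with its top leaning to its own +y (negative about its +x).
- pointer_tip (a point): Tip of the pointer, 76 mm from its pivot at the top of the dial (x = -17, z = 87 mm on the gauge).
- mark_centre (a point): Centre of the red mark, a tab 10 mm wide and 14 mm long near the dial's lower edge, 76 mm from the pivot.
- rest: Half-round rest, fixed to the bench: wood foot 120 (x) x 100 (y) x 18 mm, a wood web 16 mm thick, and on top a round steel bar of 24 mm diameter, 110 mm long along its x. Origin: centre of the underside. Its yaw is within 0.35 of world x.
- bar_mid (a point): Middle of the steel bar, on its axis, 60 mm above the table; x along the bar.
- vase: White glazed-ware vase, 170 mm tall, 104 mm across its belly; bystander, to be left alone. Origin: centre of its underside.
- brush_pot: Copper-coloured round pot, 72 mm across and 100 mm tall, with paint brushes standing in it up to 176 mm; bystander, to be left alone. Origin: centre of its underside.
- paper_cup: Brown paper cup, 76 mm across, 90 mm tall; bystander, to be left alone. Origin: centre of its underside.
- blue_jar: Blue paint jar with a white cap, 52 mm across, 60 mm tall; bystander, to be left alone. Origin: centre of its underside.
- green_jar: Green paint jar with a white cap, 52 mm across, 60 mm tall; bystander, to be left alone. Origin: centre of its underside.
- tile_stack: Stack of three white tiles with a grey flower outline, about 105 x 105 x 24 mm; bystander, to be left alone. Origin: centre of its underside.
- offcut: Pale wood offcut lying flat, 70 x 38 x 30 mm; bystander, to be left alone. Origin: centre of its underside.
- plates: White and blue plates stacked, 150 mm across, 40 mm tall; bystander, to be left alone. Origin: centre of its underside.

How it is judged:
By the outcome, as a careful person would: the job done as asked, in the order asked, and still so for the second after the job is handed in, while the arm keeps its last pose, push and grip.
It also fails if it takes over 54 s, if anything falls off the work surface, if the arm or the gripper's body presses on something with over 40 N, if the wrist force passes 120 N, or if a joint passes its speed limit or range.

## Working session

There is one attempt and no reset: what is moved stays moved. The work goes in short steps, Python scripts to look and compute and a shell command to move; the robot and the scene stay as the last step left them, time stands still between calls to the robot, and variables do not carry over. Pictures are saved under pics/ and viewed, at most 10 in all, crops included, and the job is handed in when it is done.

```bash
ls; mkdir -p pics; cat > h.py <<'E'
import numpy as np, cv2
from station import robot
from scipy.spatial.transform import Rotation as R
def snap(n):
    c=robot.get_calibration(n); im,d=robot.snapshot(n); return im,d,c
def save(n,im): cv2.imwrite('pics/'+n,cv2.cvtColor(im,cv2.COLOR_RGB2BGR))
def ray(c,uv):
    K=np.array(c["camera_matrix"]);V=np.array(c["view"])
    u=cv2.undistortPoints(np.array(uv,float).reshape(-1,1,2),K,np.array(c["dist"],float)).reshape(-1,2)
    d=np.c_[u,np.ones(len(u))]
    return -V[:3,:3].T@V[:3,3], d@V[:3,:3]
def onplane(c,uv,z):
    o,d=ray(c,uv); return o+d*((z-o[2])/d[:,2])[:,None]
def bydepth(c,uv,dep):
    o,d=ray(c,uv); uv=np.array(uv).astype(int).reshape(-1,2); return o+d*dep[uv[:,1],uv[:,0]][:,None]
def proj(c,P):
    V=np.array(c["view"]); r,_=cv2.Rodrigues(V[:3,:3]); return cv2.projectPoints(np.array(P,float).reshape(-1,1,3),r,V[:3,3],np.array(c["camera_matrix"]),np.array(c["dist"],float))[0].reshape(-1,2)
E
python3 - <<'E'
from h import *
for n in("scene","top"):
    im,d,c=snap(n); save(n+"0.png",im); np.savez(f"{n}0.npz",im=im,d=d)
    o,_=ray(c,[[320,200]]); print(n,o,_)
print(robot.sense())
E
```

```text
nudge.py
pics
station.py
scene [ 1.20764216 -0.09541045  1.27799946] [[-0.5090397   0.05134992 -0.85933197]]
top [ 0.31043033 -0.01160115  1.34950417] [[ 0.1879376   0.00977155 -0.98245132]]
{'t': 0.1, 'joint_positions': array([ 1.18945308e+00,  4.94114347e-01,  1.34603430e+00, -2.05175250e-05,
        1.30248585e+00, -9.55434055e-02]), 'qvel': array([ 9.15379303e-04, -1.25180137e-03, -4.27390778e-05,  1.80539174e-03,
        8.42814944e-04, -1.47304618e-03]), 'tau': array([ 2.14925924e-03, -8.80236411e+01, -3.82543874e+01,  7.09304446e-02,
        4.82146279e-02, -1.34386718e-05]), 'ee_pos': array([0.17611353, 0.59934171, 0.21341387]), 'tcp_rot': array([ 1.42411354e-01,  9.89807423e-01, -5.08519764e-04, -1.13426330e-04]), 'wrist_force': array([-0.79546274, -0.63773981,  0.05128996]), 'moment': array([0.03921393, 0.01594048, 0.01631961]), 'grasp_force': 0.0, 'gripper_width': 0.09129268602212345}
```
View pics/scene0.png

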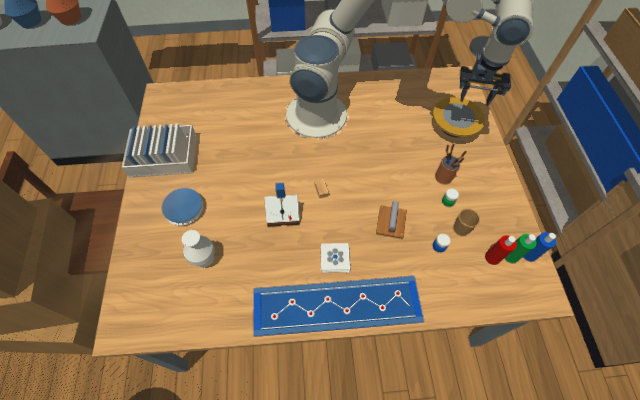

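View pics/top0.png

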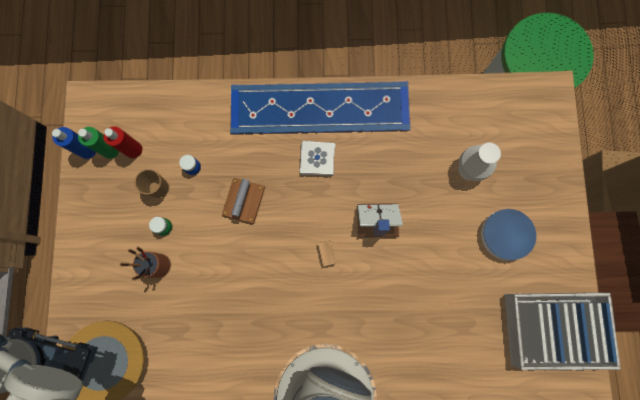

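```bash
python3 - <<'E'
from h import *
vv,uu=np.mgrid[0:400,0:640]; uv=np.c_[uu.ravel(),vv.ravel()]
for n in("top","scene"):
    f=np.load(n+"0.npz"); im=f["im"];d=f["d"];c=robot.get_calibration(n)
    print(n,np.array(c["camera_matrix"])[0,0])
    P=bydepth(c,uv,d); hsv=cv2.cvtColor(im,cv2.COLOR_RGB2HSV).reshape(-1,3).astype(int); ok=d.ravel()>0
    x,y,z=P.T
    print(" table z",np.median(z[ok&(abs(x-.45)<.03)&(abs(y-.0)<.03)]))
    g=ok&(abs(x-.5)<.15)&(abs(y+.13)<.12)
    m=g&(z>.135)&(z<.165); print(" post top n",m.sum(),P[m].mean(0),P[m].min(0),P[m].max(0))
    b=g&(hsv[:,0]>100)&(hsv[:,0]<130)&(hsv[:,1]>120); print(" blue",b.sum(),P[b].mean(0), uv[b].min(0),uv[b].max(0))
    m=g&(z>.012); r=cv2.minAreaRect(P[m][:,:2].astype(np.float32)); print(" gauge rect",r)
    w=g&(hsv[:,1]<60)&(hsv[:,2]>150)&(z>.02); r=cv2.minAreaRect(P[w][:,:2].astype(np.float32)); print(" dial rect",r,P[w].mean(0))
    A=np.c_[P[w][:,:2],np.ones(w.sum())]; k=np.linalg.lstsq(A,P[w][:,2],rcond=None)[0]; print(" dial plane grad",k[:2],"yaw",np.arctan2(-k[1],-k[0]))
    g=ok&(abs(x-.56)<.14)&(abs(y-.25)<.12)
    m=g&(z>.062)&(z<.085)&(hsv[:,1]<70); q=P[m][:,:2]; mu=q.mean(0); vt=np.linalg.svd(q-mu)[2][0]; print(" bar",m.sum(),P[m].mean(0),z[m].max(),"yaw",np.arctan(vt[1]/vt[0]), cv2.minAreaRect(q.astype(np.float32)))
    m=g&(z>.010)&(z<.026); print(" foot",m.sum(),np.median(z[m]),cv2.minAreaRect(P[m][:,:2].astype(np.float32)))
E
```

```text
top 449.024856814462
 table z 0.0014382221176043597
 post top n 129 [ 0.46825642 -0.16675438  0.14980617] [ 0.45415344 -0.18200324  0.13527087] [ 0.4818186  -0.15294081  0.15929693]
 blue 79 [ 0.46814134 -0.1690451   0.15088412] [379 221] [388 229]
 gauge rect ((0.508866548538208, -0.1198570653796196), (0.21777112782001495, 0.2806110978126526), 89.58031463623047)
 dial rect ((0.5436547994613647, -0.1097363531589508), (0.26995301246643066, 0.11575078964233398), 61.83175277709961) [ 0.51285557 -0.16673038  0.06659324]
 dial plane grad [-0.69422678  0.09830533] yaw -0.14066881529622782
 bar 278 [0.56853012 0.23301531 0.07041211] 0.0789342571042686 yaw -0.2884065495560786 ((0.5691405534744263, 0.23422420024871826), (0.02285376749932766, 0.10991685837507248), 74.36986541748047)
 foot 976 0.01861640388590602 ((0.5746176838874817, 0.24770697951316833), (0.28904110193252563, 0.16730497777462006), 19.7239933013916)
scene 381.5104731082326
 table z 0.001854440234999144
 post top n 82 [ 0.47488853 -0.16681838  0.14820799] [ 0.45533132 -0.18144754  0.13579075] [ 0.48814119 -0.15249264  0.15526454]
 blue 104 [ 0.4792421  -0.16440644  0.13861596] [276 183] [284 196]
 gauge rect ((0.5124609470367432, -0.11884599179029465), (0.2166670262813568, 0.274005651473999), 89.86026763916016)
 dial rect ((0.5456537008285522, -0.1062731146812439), (0.26566949486732483, 0.11162952333688736), 62.339447021484375) [ 0.51576192 -0.16581691  0.06403844]
 dial plane grad [-0.82452967  0.06488942] yaw -0.07853683973420068
 bar 163 [0.57511616 0.23643284 0.0698335 ] 0.0774961769652509 yaw -0.2848173389285025 ((0.573430597782135, 0.23742124438285828), (0.022806379944086075, 0.1094852015376091), 73.11096954345703)
 foot 605 0.018418296390801725 ((0.5816680192947388, 0.27102896571159363), (0.17022058367729187, 0.12093468755483627), 74.25535583496094)
```

The manual's scale: shifts go in units of 50 mm and turns go in units of 0.05 rad. Converting my numbers, 0.125 rad is 2.5.

```bash
python3 nudge.py '[[[0.09, 0, 0, 0, 2.5], [0.09, 0, 0, 0, 2.5], [0.09, 0, 0, 0, 2.5], [0.09, 0, 0, 0, 2.5], [0.09, 0, 0, 0, 2.5]]]'
python3 nudge.py '[[[0.09, 0, 0, 0, 2.5], [0.09, 0, 0, 0, 2.5], [0.09, 0, 0, 0, 2.5], [0.09, 0, 0, 0, 2.5], [0.09, 0, 0, 0, 2.5]]]'
python3 nudge.py '[[[0.09, 0, 0, 0, 2.5], [0.09, -0.7, 0.34, 0, 0], [0.09, -0.7, 0.34, 0, 0], [0.09, -0.7, 0.34, 0, 0], [0.09, -0.7, 0.34, 0, 0]]]'
python3 nudge.py '[[[0.09, -0.7, 0.34, 0, 0], [0.09, -0.7, 0.34, 0, 0], [0.09, -0.7, 0.34, 0, 0], [0.09, -0.7, 0.34, 0, 0], [0.09, -0.7, 0.34, 0, 0]]]'
python3 nudge.py '[[[0.09, -0.7, 0.34, 0, 0], [0.09, -0.7, 0.34, 0, 0], [0.09, -0.7, 0.34, 0, 0], [0.09, -0.7, 0.34, 0, 0], [0.09, -0.7, 0.34, 0, 0]]]'
python3 nudge.py '[[[0.09, -0.7, 0.34, 0, 0], [0.09, -0.7, 0.34, 0, 0], [0.09, -0.7, 0.34, 0, 0], [0.09, 0, 0, 0, 0]]]'
python3 - <<'E'
from h import *
im,d,c=snap("wrist"); save("w1.png",im); np.savez("w1.npz",im=im,d=d,V=c["view"])
s=robot.sense(); print(s["t"],s["ee_pos"],s["tcp_rot"],ray(c,[[320,200]]))
E
```

```text
t: 0.52
ee_pos: [0.1761, 0.5994, 0.2135]
tcp_rot: [0.443, 0.897, -0.0, 0.0]
wrist_force: [-0.6, 0.5, -0.8]
gripper_width: 0.0895
grasp_force: 0.0
t: 0.93
ee_pos: [0.1761, 0.5994, 0.2136]
tcp_rot: [0.697, 0.717, -0.0, 0.0]
wrist_force: [-0.2, -0.4, -0.1]
gripper_width: 0.09
grasp_force: 0.0
t: 1.35
ee_pos: [0.2313, 0.4523, 0.2135]
tcp_rot: [0.738, 0.675, -0.0, 0.0]
wrist_force: [1.8, 0.2, -0.6]
gripper_width: 0.0895
grasp_force: 0.0
t: 1.77
ee_pos: [0.3002, 0.2704, 0.2138]
tcp_rot: [0.738, 0.675, -0.0, -0.0]
wrist_force: [1.4, -0.4, 0.5]
gripper_width: 0.0895
grasp_force: 0.0
t: 2.18
ee_pos: [0.3693, 0.0884, 0.214]
tcp_rot: [0.738, 0.675, 0.0, 0.0]
wrist_force: [1.1, 1.0, 0.3]
gripper_width: 0.09
grasp_force: 0.0
t: 2.52
ee_pos: [0.4131, -0.0244, 0.2141]
tcp_rot: [0.74, 0.673, 0.0, 0.001]
wrist_force: [-0.2, 0.6, -0.6]
gripper_width: 0.0902
grasp_force: 0.0
2.5667 [ 0.41165445 -0.02188211  0.21380718] [7.39837271e-01 6.72785791e-01 1.17272696e-05 3.02269394e-04] (array([0.41939423, 0.04649936, 0.38499575]), array([[-0.02539015, -0.27305557, -0.96184255]]))
```

View pics/w1.png

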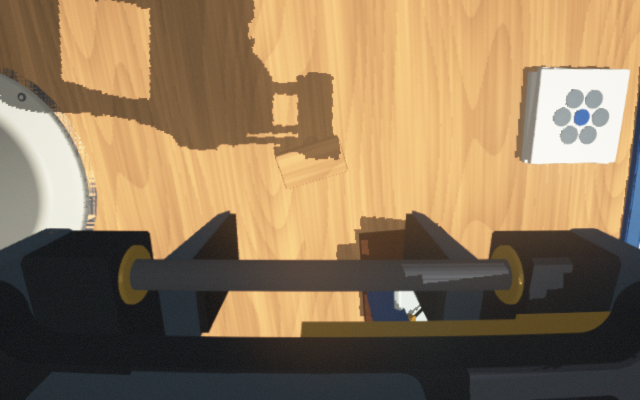

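```bash
python3 - <<'E'
from h import *
vv,uu=np.mgrid[0:400,0:640]; uv=np.c_[uu.ravel(),vv.ravel()]
for n in("top","scene"):
    f=np.load(n+"0.npz"); im=f["im"];d=f["d"];c=robot.get_calibration(n)
    P=bydepth(c,uv,d); hsv=cv2.cvtColor(im,cv2.COLOR_RGB2HSV).reshape(-1,3).astype(int); x,y,z=P.T
    g=(abs(x-.51)<.1)&(abs(y+.165)<.09)
    w=(g&(hsv[:,1]<60)&(hsv[:,2]>140)&(z>.025)).reshape(400,640).astype(np.uint8)
    k,l,st,_=cv2.connectedComponentsWithStats(w); i=1+np.argmax(st[1:,4]); w=l.ravel()==i
    print(n,w.sum(),cv2.minAreaRect(P[w][:,:2].astype(np.float32)),P[w].mean(0))
    print(" gauge all",cv2.minAreaRect(P[g&(z>.012)&(z<.2)&(abs(x-.51)<.08)][:,:2].astype(np.float32)))
    b=g&(hsv[:,0]>100)&(hsv[:,0]<130)&(hsv[:,1]>120)
    t=b&(z>.14); print(" post top rays",onplane(c,uv[t],.15).mean(0),t.sum(), cv2.minAreaRect(onplane(c,uv[t],.15)[:,:2].astype(np.float32)))
    rd=g&((hsv[:,0]<8)|(hsv[:,0]>172))&(hsv[:,1]>120)&(hsv[:,2]>100); print(" red",uv[rd],P[rd])
E
```

```text
top 359 ((0.5101648569107056, -0.1376669853925705), (0.05488577112555504, 0.06970210373401642), 89.64163970947266) [ 0.50940757 -0.13565287  0.06829543]
 gauge all ((0.5012362599372864, -0.16834735870361328), (0.10058603435754776, 0.12026765197515488), 0.0741109699010849)
 post top rays [ 0.46825874 -0.16915908  0.15      ] 79 ((0.4681297838687897, -0.1693013608455658), (0.024042602628469467, 0.021703291684389114), 88.93058013916016)
 red [[368 206]
 [369 206]
 [368 207]
 [369 207]
 [370 207]] [[ 0.54165109 -0.14116174  0.03112615]
 [ 0.53960442 -0.14299623  0.04246923]
 [ 0.53653694 -0.13987074  0.04320842]
 [ 0.53602936 -0.14255572  0.04581133]
 [ 0.53666733 -0.14590868  0.04179396]]
scene 775 ((0.5161947011947632, -0.1660168170928955), (0.0749606117606163, 0.11984742432832718), 1.31399405002594) [ 0.51481191 -0.16668948  0.06429233]
 gauge all ((0.5063664317131042, -0.16706514358520508), (0.12029903382062912, 0.10196802765130997), 89.71885681152344)
 post top rays [ 0.47523448 -0.16468474  0.15      ] 63 ((0.475466251373291, -0.1653345823287964), (0.02467082440853119, 0.03383467346429825), 87.983154296875)
 red [[289 216]
 [290 216]
 [289 217]
 [290 217]
 [289 218]
 [290 218]
 [291 218]
 [290 219]] [[ 0.5391734  -0.140728    0.04998726]
 [ 0.53522726 -0.13734705  0.04220941]
 [ 0.53922653 -0.14118889  0.04242249]
 [ 0.53995858 -0.13749893  0.04324505]
 [ 0.54131009 -0.14151371  0.03856252]
 [ 0.5432839  -0.13773836  0.04170015]
 [ 0.54439895 -0.13403157  0.04324171]
 [ 0.54652704 -0.13798293  0.04000485]]
```

In the tool's units: -0.0365 m is -0.73, 0.0148 m is 0.296, -0.095 rad is -1.9.

```bash
python3 nudge.py '[[[0.09, 0, 0, 0, -1.9], [0.09, -0.73, 0.296, 0, 0], [0.09, -0.73, 0.296, 0, 0], [0.09, -0.73, 0.296, 0, 0], [0.09, -0.73, 0.296, 0, 0]]]'; python3 nudge.py '[[[0.09, 0, 0, 0, 0], [0.09, 0, 0, 0, 0]]]'
```

```text
t: 2.98
ee_pos: [0.4707, -0.1652, 0.2138]
tcp_rot: [0.705, 0.709, 0.0, -0.0]
wrist_force: [0.4, 0.4, -0.8]
gripper_width: 0.0899
grasp_force: 0.0
t: 3.15
ee_pos: [0.4707, -0.1651, 0.2134]
tcp_rot: [0.706, 0.708, -0.0, -0.0]
wrist_force: [-0.3, 0.7, 0.6]
gripper_width: 0.0897
grasp_force: 0.0
```

```bash
python3 nudge.py '[[[0.09, -0.04, 0, 0.68, 0], [0.09, 0, 0, 0.68, 0], [0.09, 0, 0, 0.69, 0], [0.09, 0, 0, 0, 0], [0.0, 0, 0, 0, 0]]]'; python3 nudge.py '[[[0.0, 0, 0, 0, 0], [0.0, 0, 0, 0, 0], [0.0, 0, 0, 0, 0], [0, 0, 0, 0, 0], [0, 0, 0, 0, 0]]]';python3 nudge.py '[[[0.0, 0, 0, 0, 0], [0.0, 0, 0, 0, 0], [0.0, 0, 0, 0, 0], [0, 0, 0, 0, 0], [0, 0, 0, 0, 0]]]'
```

```text
t: 3.57
ee_pos: [0.4692, -0.1648, 0.111]
tcp_rot: [0.705, 0.709, -0.001, -0.002]
wrist_force: [0.1, -0.9, 0.5]
gripper_width: 0.086
grasp_force: 0.0
t: 3.98
ee_pos: [0.4709, -0.1668, 0.1123]
tcp_rot: [0.705, 0.709, 0.0, 0.001]
wrist_force: [-0.6, -1.0, 0.4]
gripper_width: 0.0531
grasp_force: 0.0
t: 4.4
ee_pos: [0.4703, -0.1666, 0.1113]
tcp_rot: [0.705, 0.709, -0.0, -0.0]
wrist_force: [-1.3, -0.4, 1.0]
gripper_width: 0.03
grasp_force: 30.0
```

```bash
python3 nudge.py '[[[0, 0, 0, -0.12, 0], [0, 0, 0, -0.3, 0], [0, 0, 0, -0.46, 0], [0, 0, 0, -0.46, 0], [0, 0, 0, -0.46, 0]]]'; python3 nudge.py '[[[0, 0, 0, 0, 1.46], [0, 0, 0, 0, 1.46], [0, 0, 0, 0, 1.46], [0, 0, 0, 0, 1.46], [0, 0.3, -0.04, 0, 0]]]'; python3 nudge.py '[[[0, 0.7, -0.082, 0, 0], [0, 0.7, -0.082, 0, 0], [0, 0.7, -0.082, 0, 0], [0, 0.7, -0.082, 0, 0], [0, 0.7, -0.082, 0, 0]]]'; python3 nudge.py '[[[0, 0.7, -0.082, 0, 0], [0, 0.7, -0.082, 0, 0], [0, 0.7, -0.082, 0, 0], [0, 0.7, -0.082, 0, 0], [0, 0.7, -0.082, 0, 0]]]'; python3 nudge.py '[[[0, 0.5, -0.082, 0, 0], [0, 0.3, -0.04, 0, 0], [0, 0.18, 0, 0, 0], [0, 0, 0, 0, 0], [0, 0, 0, 0, 0]]]'
python3 - <<'E'
from h import *
for n in("top","scene","wrist"):
    im,d,c=snap(n); np.savez(n+"2.npz",im=im,d=d,V=c["view"])
    s=robot.sense(); 
    print(n,s["t"],s["ee_pos"],s["tcp_rot"],s["grasp_force"],s["wrist_force"],s["moment"])
    if n!="wrist":
        p=proj(c,s["ee_pos"])[0].astype(int); print(p); x0,y0=p[0]-60,p[1]-50
        im=cv2.resize(im[y0:y0+100,x0:x0+120],None,fx=5,fy=5,interpolation=cv2.INTER_CUBIC); print(x0,y0)
    save(n+"2.png",im)
E
```

```text
t: 4.82
ee_pos: [0.4701, -0.1664, 0.2026]
tcp_rot: [0.705, 0.709, -0.0, -0.0]
wrist_force: [1.0, 0.9, -3.8]
gripper_width: 0.0299
grasp_force: 30.0
t: 5.23
ee_pos: [0.4727, -0.153, 0.2017]
tcp_rot: [0.803, 0.596, -0.0, 0.0]
wrist_force: [0.1, 0.1, -4.1]
gripper_width: 0.03
grasp_force: 30.0
t: 5.65
ee_pos: [0.5025, 0.0237, 0.2017]
tcp_rot: [0.801, 0.599, -0.0, -0.0]
wrist_force: [1.6, -0.6, -3.1]
gripper_width: 0.0302
grasp_force: 30.0
t: 6.07
ee_pos: [0.5323, 0.1975, 0.2016]
tcp_rot: [0.801, 0.599, -0.0, -0.0]
wrist_force: [0.3, 0.0, -4.6]
gripper_width: 0.0296
grasp_force: 30.0
t: 6.48
ee_pos: [0.5405, 0.2436, 0.2013]
tcp_rot: [0.801, 0.599, -0.0, 0.0]
wrist_force: [0.5, -1.1, -4.1]
gripper_width: 0.0297
grasp_force: 30.0
top 6.5333 [0.54046151 0.24318445 0.20134179] [ 8.01162523e-01  5.98446701e-01 -3.90609131e-04  7.50970781e-05] 29.999390244483948 [-0.09824988 -0.77531976 -4.25486318] [-0.06755378  0.10299087 -0.03410929]
[226 197]
166 147
scene 6.5833 [0.54048075 0.24305931 0.20143522] [ 8.01261615e-01  5.98314068e-01 -3.11791451e-04  5.75953172e-05] 29.99940723180771 [ 0.43258908 -0.56642919 -3.22521043] [-0.08369256  0.14056992  0.04142114]
[400 187]
340 137
wrist 6.6333 [0.54050853 0.24306142 0.20145944] [ 8.01329981e-01  5.98222531e-01 -2.49703844e-04  4.97255410e-05] 29.99933034181595 [-0.59863905 -0.88650832 -2.53929739] [-0.03966586  0.12241042 -0.0194426 ]
```

View pics/scene2.png

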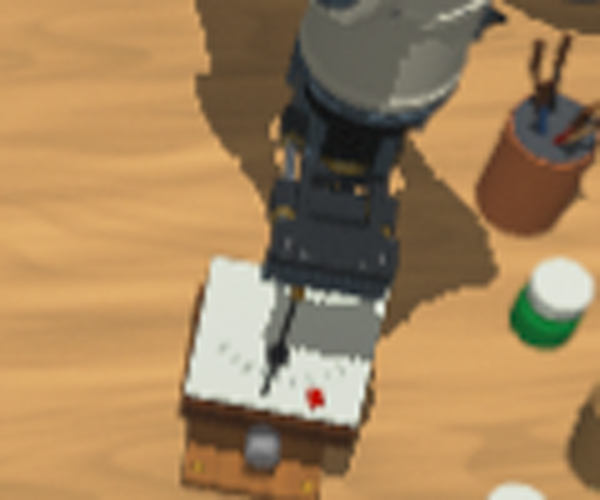

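View pics/wrist2.png

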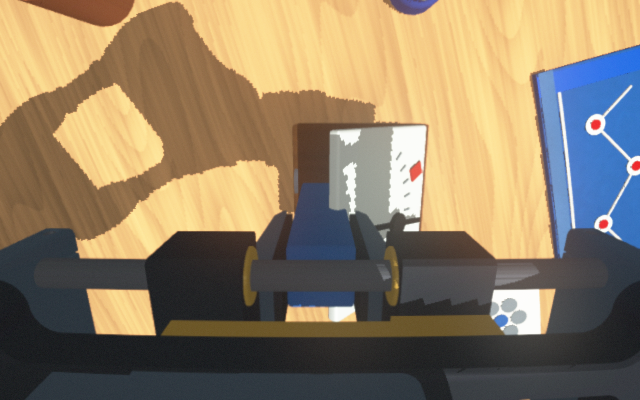

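```bash
cat >> h.py <<'E'
def dial(c,uv,o,yaw,t):
    """rays onto dial plane x+z=.07 in gauge frame; returns gauge coords"""
    Rg=(R.from_euler('z',yaw)*R.from_euler('x',t)).as_matrix()
    p,d=ray(c,uv); p=(p-o)@Rg; d=d@Rg
    return p+d*((.07-p[0]-p[2])/(d[:,0]+d[:,2]))[:,None]
def ang(q): # angle about the pivot, gauge coords, and radius
    q=np.atleast_2d(q); s=(q[:,0]+.017)*2**.5; return np.arctan2(q[:,1],s),np.hypot(q[:,1],s)
E
python3 - <<'E'
from h import *
s=robot.sense(); yaw=-0.2856
y=R.from_quat(s["tcp_rot"]).as_matrix()[:,1]; yaw=np.arctan2(y[1],y[0]); print("yaw",yaw)
o=s["ee_pos"]+R.from_euler('z',yaw).apply([.032,0,-.1113]); print("o",o)
def red(im): 
    h=cv2.cvtColor(im,cv2.COLOR_RGB2HSV).astype(int); return ((h[...,0]<8)|(h[...,0]>172))&(h[...,1]>130)&(h[...,2]>90)
for n,box in(("wrist",(300,450,120,250)),("scene",(375,420,185,230)),("top",(166,286,147,247))):
    f=np.load(n+"2.npz"); c=robot.get_calibration(n); c["view"]=f["V"]
    im=f["im"]; m=red(im); k=np.zeros_like(m); k[box[2]:box[3],box[0]:box[1]]=1; m&=k
    v,u=np.nonzero(m); 
    if len(u)==0: print(n,"none"); continue
    # weighted centroid
    q=dial(c,[[u.mean(),v.mean()]],o,yaw,0); print(n,len(u),u.mean(),v.mean(),q,ang(q))
    if n=="wrist": e=[[335,129],[380,127],[424,125],[421,230]]
    elif n=="scene": e=[[377,216.6],[410.4,223],[382.4,188.6],[399.6,195.6],[393,215.4]]
    else: continue
    print(np.round(dial(c,e,o,yaw,0),4))
# bar in scene2 front end: compare
for n in("scene","top"):
    f=np.load(n+"0.npz"); c=robot.get_calibration(n)
    for P in([.571,.2355,.06],):
        ex=np.array([np.cos(-.287),np.sin(-.287),0]); print(n,proj(c,[np.array(P)+.055*ex,np.array(P)+.055*ex+[0,0,.012],np.array(P)-.055*ex+[0,0,.012]]))
f=np.load("scene0.npz"); im=f["im"][170:250,365:425]; save("rest0.png",cv2.resize(im,None,fx=8,fy=7,interpolation=cv2.INTER_CUBIC))
E
```

```text
yaw -0.2882340921521594
o [0.57118845 0.23396511 0.09015944]
wrist 125 415.232 170.768 [[0.03997748 0.02238203 0.03002252]] (array([0.27093724]), array([0.08362907]))
[[-0.024   0.058   0.094 ]
 [ 0.0058  0.0572  0.0642]
 [ 0.046   0.0563  0.024 ]
 [ 0.0518 -0.03    0.0182]]
scene 7 402.7142857142857 216.14285714285714 [[0.03400523 0.02857702 0.03599477]] (array([0.37720477]), array([0.07758681]))
[[ 0.0469 -0.0571  0.0231]
 [ 0.0475  0.0592  0.0225]
 [-0.0243 -0.0579  0.0943]
 [-0.0148  0.0036  0.0848]
 [ 0.0366 -0.0043  0.0334]]
top none
scene [[390.93607459 228.47173542]
 [391.51544939 226.95811402]
 [394.78510302 200.82053332]]
top [[245.3371073  179.16550608]
 [244.60649007 178.20451483]
 [233.3962819  214.11438404]]
```

View pics/rest0.png

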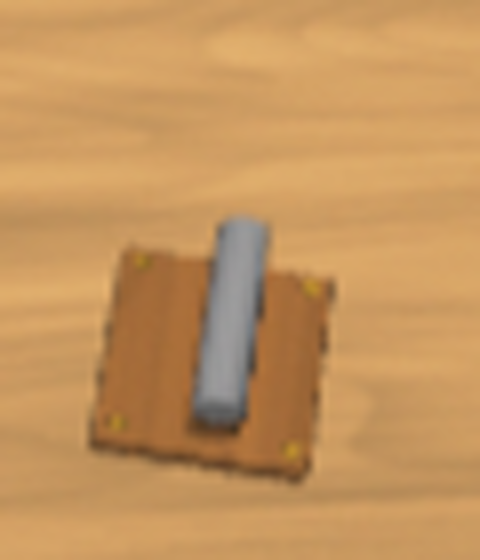

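In the tool's units: 0.0025 m is 0.05, 0.007 m is 0.14.

```bash
python3 nudge.py '[[[0, 0.05, 0, 0, 0], [0, 0, 0, 0.14, 0], [0, 0, 0, 0.14, 0], [0, 0, 0, 0.1, 0], [0, 0, 0, 0, 0]]]'; python3 nudge.py '[[[0, 0, 0, 0, 0], [0, 0, 0, 0.04, 0], [0, 0, 0, 0, 0], [0, 0, 0, 0.04, 0], [0, 0, 0, 0, 0]]]';  python3 nudge.py '[[[0, 0, 0, 0, 0], [0, 0, 0, 0.02, 0], [0, 0, 0, 0, 0], [0, 0, 0, 0.02, 0], [0, 0, 0, 0, 0]]]'
```

```text
t: 7.05
ee_pos: [0.5405, 0.2463, 0.1808]
tcp_rot: [0.801, 0.599, -0.001, -0.0]
wrist_force: [-1.0, -0.7, -3.9]
gripper_width: 0.0298
grasp_force: 30.0
t: 7.47
ee_pos: [0.5412, 0.2467, 0.1783]
tcp_rot: [0.801, 0.599, -0.0, 0.0]
wrist_force: [-0.6, -0.3, -3.4]
gripper_width: 0.0304
grasp_force: 30.0
t: 7.88
ee_pos: [0.5412, 0.2467, 0.1763]
tcp_rot: [0.801, 0.599, -0.0, -0.0]
wrist_force: [-0.3, 0.4, -3.8]
gripper_width: 0.0295
grasp_force: 30.0
```

```bash
for i in 1 2 3; do python3 nudge.py '[[[0, 0, 0, 0.014, 0], [0, 0, 0, 0, 0], [0, 0, 0, 0, 0]]]' | egrep 'pos|force: \['; done
```

```text
ee_pos: [0.5413, 0.2467, 0.1757]
wrist_force: [-0.4, -0.9, -3.4]
ee_pos: [0.5414, 0.2468, 0.1751]
wrist_force: [0.4, 1.0, -3.5]
ee_pos: [0.5416, 0.247, 0.1746]
wrist_force: [0.4, 3.0, 0.3]
```

In the tool's units: 0.001 m is 0.02.

```bash
python3 nudge.py '[[[0, 0.02, 0, 0, 0], [0, 0, 0, 0, 0], [0, 0, 0, 0, 0]]]' | egrep 'pos|force: \['; python3 nudge.py '[[[0, 0, 0, 0.014, 0], [0, 0, 0, 0, 0], [0, 0, 0, 0, 0]]]' | egrep 'pos|force: \['; python3 nudge.py '[[[0, 0, 0, 0.01, 0], [0, 0, 0, 0, 0], [0, 0, 0, 0, 0]]]' | egrep 'pos|force: \['
```

```text
ee_pos: [0.5416, 0.2476, 0.1743]
wrist_force: [0.7, 0.6, -1.2]
ee_pos: [0.5416, 0.2477, 0.1742]
wrist_force: [-2.3, -0.9, 9.1]
ee_pos: [0.5416, 0.2477, 0.1742]
wrist_force: [-5.6, -0.0, 16.5]
```

```bash
python3 nudge.py '[[[0, 0, 0, -0.012, 0], [0, 0, 0, 0, 0], [0, 0, 0, 0, 0], [0, 0, 0, 0, 0], [0, 0, 0, 0, 0]]]' | egrep 'pos|force: \['; for i in 1 2 3 4; do python3 nudge.py '[[[0, 0, 0, 0, 0], [0, 0, 0, 0, 0], [0, 0, 0, 0, 0], [0, 0, 0, 0, 0], [0, 0, 0, 0, 0]]]' | egrep 'force: \['; done
python3 - <<'E'
from h import *
im,d,c=snap("scene"); np.savez("scene3.npz",im=im,d=d)
save("scene3.png",cv2.resize(im[165:240,360:430],None,fx=8,fy=8,interpolation=cv2.INTER_CUBIC))
s=robot.sense();print(s["t"],s["ee_pos"],s["wrist_force"],s["moment"])
E
```

```text
ee_pos: [0.5416, 0.2477, 0.1742]
wrist_force: [-2.5, -0.1, 8.4]
wrist_force: [-3.3, -0.8, 8.7]
wrist_force: [-2.4, 0.2, 9.6]
wrist_force: [-2.3, -1.6, 9.4]
wrist_force: [-2.2, -0.7, 9.6]
11.5167 [0.54159046 0.24766958 0.17424302] [-3.18242426 -0.13552514  9.62391943] [-0.38176125  0.70404503  0.09302848]
```

View pics/scene3.png

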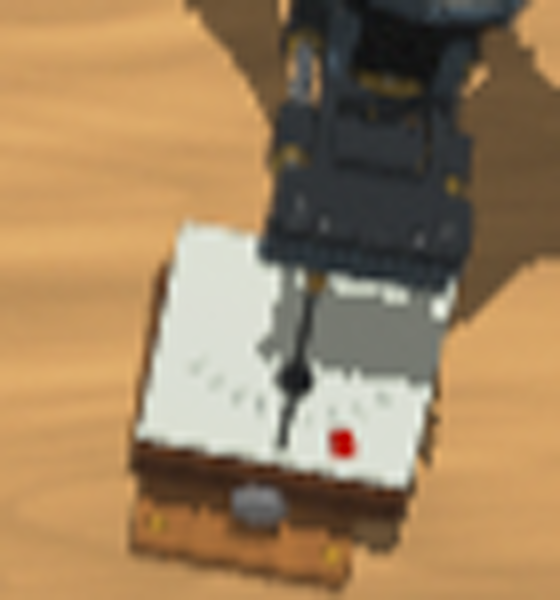

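```bash
cat >> h.py <<'E'
def redc(im,box):
    a=im[box[2]:box[3],box[0]:box[1]].astype(float); w=np.clip(a[...,0]-np.maximum(a[...,1],a[...,2])-60,0,None)
    v,u=np.mgrid[box[2]:box[3],box[0]:box[1]]; return [(w*u).sum()/w.sum(),(w*v).sum()/w.sum()]
E
python3 - <<'E'
from h import *
c=robot.get_calibration("scene"); s=robot.sense(); yaw=-.2882
o=s["ee_pos"]+R.from_euler('z',yaw).apply([.032,0,-.1112]); print(o)
im=np.load("scene3.npz")["im"]; r=redc(im,(395,412,212,228)); print(r)
k=lambda u,v:[360+(u+.5)/8-.5,165+(v+.5)/8-.5]
q=dial(c,[r,k(281,443),k(138,445),k(408,487),k(295,378),k(318,282),k(185,225)],o,yaw,0); print(np.round(q,4),ang(q))
# initial image
im=np.load("scene0.npz")["im"]; r=redc(im,(283,298,210,224)); o0=np.array([.503,-.1665,0]); q=dial(c,[r],o0,0.005,0); print("init",r,q,ang(q))
c=robot.get_calibration("top");im=np.load("top0.npz")["im"]; r=redc(im,(362,375,201,212)); q=dial(c,[r],o0,0.005,0); print("top",r,q,ang(q))
E
```

```text
[0.57227069 0.23857432 0.06304302]
[np.float64(402.41835147744945), np.float64(219.94867807153966)]
[[ 0.0339  0.0281  0.0361]
 [ 0.0375  0.002   0.0325]
 [ 0.0466 -0.0589  0.0234]
 [ 0.044   0.0598  0.026 ]
 [ 0.0162  0.002   0.0538]
 [-0.0149  0.003   0.0849]
 [-0.0251 -0.0577  0.0951]] (array([ 0.37239789,  0.02543459, -0.57979424,  0.6057369 ,  0.04214756,
        0.78423214, -1.76587432]), array([0.07732499, 0.07710877, 0.10743883, 0.10495392, 0.04703281,
       0.00425056, 0.05883264]))
init [np.float64(289.768115942029), np.float64(217.28019323671498)] [[0.03418518 0.02767127 0.03581482]] (array([0.36512875]), array([0.07749545]))
top [np.float64(368.9117647058824), np.float64(206.5)] [[0.03684777 0.02269798 0.03315223]] (array([0.28967658]), array([0.07946296]))
```

```bash
python3 nudge.py '[[[0, 0.066, 0, 0, 0], [0, 0.066, 0, 0.002, 0], [0, 0.066, 0, 0.004, 0], [0, 0.066, 0, 0.006, 0], [0, 0.066, 0, 0.008, 0]]]' | egrep 'pos|rot|force: \['; python3 nudge.py '[[[0, 0, 0, 0, 0], [0, 0, 0, 0, 0]]]' | egrep 'pos|rot|force: \['
python3 - <<'E'
from h import *
print(robot.sense()["moment"])
E
```

```text
ee_pos: [0.5462, 0.2634, 0.1728]
tcp_rot: [0.801, 0.599, -0.0, 0.0]
wrist_force: [-1.3, -3.9, 4.0]
ee_pos: [0.5464, 0.2638, 0.1727]
tcp_rot: [0.801, 0.599, 0.0, 0.0]
wrist_force: [-0.5, -1.0, 3.6]
[-0.47346993  0.13347931  0.07539762]
```

```bash
python3 nudge.py '[[[0, 0.066, 0, 0.01, 0], [0, 0.066, 0, 0.01, 0], [0, 0.066, 0, 0.012, 0], [0, 0.066, 0, 0.014, 0], [0, 0.064, 0, 0.016, 0]]]' | egrep 'pos|rot|force: \['; for i in 1 2 3 4 5; do python3 nudge.py '[[[0, 0, 0, 0, 0], [0, 0, 0, 0, 0], [0, 0, 0, 0, 0], [0, 0, 0, 0, 0], [0, 0, 0, 0, 0]]]' | egrep 'pos|force: \['; done
python3 - <<'E'
from h import *
im,d,c=snap("scene"); np.savez("scene4.npz",im=im,d=d)
save("scene4.png",cv2.resize(im[165:240,360:440],None,fx=8,fy=8,interpolation=cv2.INTER_CUBIC))
s=robot.sense();print(s["t"],s["ee_pos"],s["wrist_force"],s["moment"])
E
```

```text
ee_pos: [0.551, 0.2796, 0.1695]
tcp_rot: [0.801, 0.599, -0.0, 0.0]
wrist_force: [-0.3, -3.3, 2.5]
ee_pos: [0.551, 0.2796, 0.1695]
wrist_force: [1.1, 3.3, -2.9]
ee_pos: [0.5509, 0.2794, 0.1696]
wrist_force: [1.5, 3.1, -3.1]
ee_pos: [0.5509, 0.2793, 0.1696]
wrist_force: [1.3, 3.8, -2.1]
ee_pos: [0.5509, 0.2793, 0.1697]
wrist_force: [0.4, 4.2, -2.5]
ee_pos: [0.5509, 0.2793, 0.1697]
wrist_force: [1.1, 5.0, -1.2]
14.65 [0.55086715 0.27927522 0.16964198] [-0.71696731  3.77628056 -1.36586451] [ 1.2293581  -0.15162376  0.20248364]
```

View pics/scene4.png

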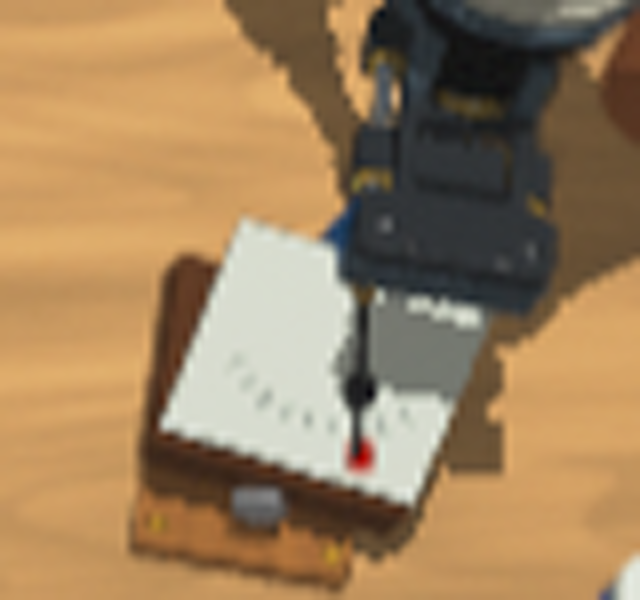

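The manual's scale: shifts go in units of 50 mm and turns go in units of 0.05 rad. Converting my numbers, 0.0005 m is 0.01.

```bash
python3 nudge.py '[[[0, 0, 0, 0.01, 0], [0, 0, 0, 0, 0], [0, 0, 0, 0, 0], [0, 0, 0, 0, 0], [0, 0, 0, 0, 0]]]' | egrep 'pos|force: \['; for i in 1 2 3 ; do python3 nudge.py '[[[0, 0, 0, 0, 0], [0, 0, 0, 0, 0], [0, 0, 0, 0, 0], [0, 0, 0, 0, 0], [0, 0, 0, 0, 0]]]' | egrep 'force: \['; done
cat > m.py <<'E'
from h import *
def dark(im,v,u0,u1): # dark column centroid in row v
    a=im[v,u0:u1].astype(float).sum(1); w=np.clip(np.percentile(a,70)*.75-a,0,None); return (w*np.arange(u0,u1)).sum()/w.sum()
c=robot.get_calibration("scene"); yaw=-.2882; o0=np.array([.57227,.23857,.063]); bar=o0-[0,0,.003]
im3=np.load("scene3.npz")["im"]; im,d,_=snap("scene"); np.savez("scene5.npz",im=im)
for I,t,us,vs,box in((im3,0,(393,401),range(208,219),(395,412,212,228)),(im,-.255,(400,409),range(206,220),(397,414,214,230))):
    o=bar+(R.from_euler('z',yaw)*R.from_euler('x',t)).apply([0,0,.003])
    p=[[dark(I,v,*us),v] for v in vs]; q=dial(c,p,o,yaw,t); s=(q[:,0]+.017)*2**.5
    k=np.polyfit(s,q[:,1],1); r=dial(c,[redc(I,box)],o,yaw,t)
    print("t",t,"pointer y at 0,76mm",k[1],np.polyval(k,.076),"slope ang",np.arctan(k[0]),"res",(q[:,1]-np.polyval(k,s)).std(),"mark",r,ang(r))
    print(np.round(np.array(p)[:,0],2))
s=robot.sense();print(s["t"],s["ee_pos"],s["wrist_force"])
E
python3 m.py
```

```text
ee_pos: [0.551, 0.2794, 0.1695]
wrist_force: [-1.2, 3.9, 5.9]
wrist_force: [-1.7, 5.2, 6.8]
wrist_force: [-1.5, 4.9, 5.5]
wrist_force: [-1.0, 4.7, 5.9]
t 0 pointer y at 0,76mm 0.001443613860649151 0.0023845954510425043 slope ang 0.012380704097904515 res 0.0006295773217949734 mark [[0.03391337 0.02814289 0.03608663]] (array([0.37260277]), array([0.07730695]))
[397.   397.   396.7  396.51 396.57 396.57 396.31 395.85 395.53 395.26
 395.  ]
t -0.255 pointer y at 0,76mm 0.003636922170548983 0.026029684992392967 slope ang 0.2865336250272293 res 0.0007022672991426122 mark [[0.03428056 0.02979409 0.03571944]] (array([0.38980781]), array([0.07840331]))
[405.68 405.6  404.88 404.86 404.71 404.61 404.57 404.55 404.59 404.33
 404.25 404.   404.   404.16]
16.3667 [0.55096154 0.27941143 0.16950804] [-1.41127107  4.51091578  5.84145599]
```

```bash
python3 - <<'E'
from h import *
a=np.load("scene5.npz")["im"].astype(int)
print("redness");print((a[...,0]-np.maximum(a[...,1],a[...,2]))[217:227,399:412]);print("R");print(a[214:227,399:412,0])
b=np.load("scene3.npz")["im"].astype(int); print("redness3");print((b[...,0]-np.maximum(b[...,1],b[...,2]))[215:225,396:410])
im,d,c=snap("wrist"); np.savez("wrist5.npz",im=im,V=c["view"]); save("wrist5.png",im)
E
```

```text
redness
[[ -4  -4  -7  -5  -4  -1  -6  -4  -7  -4  -4  -7  -7]
 [ -4  -5  -8  -4  -4  -2  -5  -4  -7  -8  -4  -4  -8]
 [ -5  -5  -7  -4   6   2  17  10  -4  -8  -4  -5  -4]
 [ -5  -4  -5  -5  33   9  83  50  -4  -5  -5  -4  -4]
 [ -3  -4  -3  -3  50  12 138  72  -4  -5  -5  -5  -4]
 [ -4  -4  -4  -4  48 101 162  73  -3  -5  -4  -4  -4]
 [ -4  -4  -4  -4  35  92  95  52  -3  -4  -3  -3  -3]
 [  2  -3  -3  -3   7  24  25  12  -3  -3  -4  -3  -4]
 [ 38  27  12   8   0  -3  -4  -3  -4  -4  -4  -4  -4]
 [ 31  30  32  33  30  22   7  -1  -2  -3  -3  -3  -3]]
R
[[215 216 215 169  54  34  34  30 169 215 176 176 176]
 [215 215 215 215  90  36  45 126 194 215 215 199 215]
 [214 215 215 215 173  59 128 193 203 216 216 173 215]
 [213 215 197 214 215  75 168 215 180 215 215 195 205]
 [215 215 183 214 215  75 169 215 195 205 215 216 205]
 [215 215 206 215 209  67 155 211 215 205 216 215 215]
 [215 216 215 215 192  56 142 203 215 215 215 216 216]
 [216 216 216 216 183  54 160 177 215 215 215 215 215]
 [215 215 215 215 162 136 179 178 215 215 215 215 215]
 [218 220 216 215 179 191 191 205 215 215 215 216 216]
 [179 177 182 194 217 210 209 213 216 216 215 216 215]
 [ 97  83 116 138 178 165 190 218 215 215 215 215 215]
 [ 81  83  88  90  95  79 130 173 164 188 217 216 220]]
redness3
[[ -3  -6  -5  -5  -4  -5  -4  -4  -7  -5  -4  -8  -7  -5]
 [ -3  -4  -5  -4  -5  -8  -5  -5  -7  -6  -5  -5  -5  -5]
 [ -5  -4  -8  -5  -4  -6  -6  -5  -4  -6  -4  -5  -4  -4]
 [ -7  -5  -5  -4  -5  17  31  31  -3  -5  -4  -4  -4  -5]
 [ -5  -4  -4  -4  -5  85 160 165  11  -4  -4  -4  -5  -5]
 [ -4  -5  -4  -5  -4  75 158 163  52  -3  -4  -5  -5  -5]
 [ -5  -5  -4  -4  -5  63 150 164  53  -3  -4  -5  -4  -4]
 [ -5  -4  -4  -4  -4  21  33  33  10  -4  -5  -5  -5  -4]
 [  8  -3   0  -3  -5  -4  -4  -4  -4  -5  -5  -4  -4  -5]
 [ 35  30  32  27  10  11  -4  -1  -3  -4  -4  -4  -4  -4]]
```

View pics/wrist5.png

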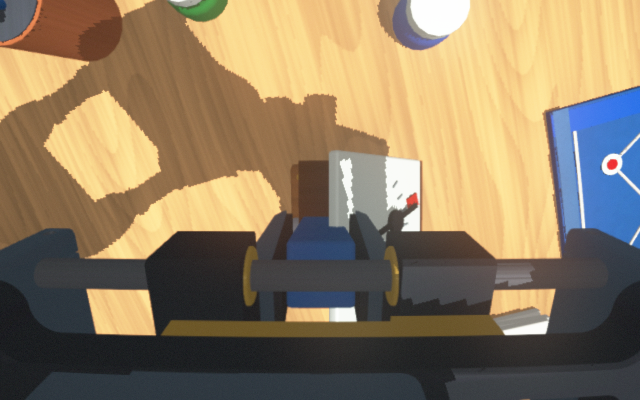

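In the tool's units: 0.0009 m is 0.018, 0.0002 m is 0.004.

```bash
python3 nudge.py '[[[0, 0.018, 0, 0.004, 0], [0, 0.018, 0, 0.004, 0], [0, 0, 0, 0, 0], [0, 0, 0, 0, 0], [0, 0, 0, 0, 0]]]' | egrep 'pos|force: \['; for i in 1 2 3 4 5 6; do python3 nudge.py '[[[0, 0, 0, 0, 0], [0, 0, 0, 0, 0], [0, 0, 0, 0, 0], [0, 0, 0, 0, 0], [0, 0, 0, 0, 0]]]' | egrep 'force: \['; done
python3 - <<'E'
from h import *
im,d,c=snap("scene"); np.savez("scene6.npz",im=im); a=im.astype(int)
print((a[...,0]-np.maximum(a[...,1],a[...,2]))[217:227,399:412]);print("R");print(a[214:227,399:412,0])
w,d,c=snap("wrist"); np.savez("wrist6.npz",im=w,V=c["view"])
A=cv2.resize(im[200:235,390:420],None,fx=13,fy=13,interpolation=cv2.INTER_NEAREST)
B=cv2.resize(w[180:236,375:425],None,fx=8,fy=8,interpolation=cv2.INTER_NEAREST)
B=np.vstack([B,np.zeros((7,400,3),np.uint8)]); save("both6.png",np.hstack([A,B]))
s=robot.sense();print(s["t"],s["ee_pos"],s["wrist_force"])
E
```

```text
ee_pos: [0.5513, 0.2804, 0.1692]
wrist_force: [-2.8, 0.1, 8.8]
wrist_force: [-3.0, 0.6, 9.9]
wrist_force: [-2.0, 0.2, 9.7]
wrist_force: [-2.8, 0.4, 9.7]
wrist_force: [-2.7, 0.4, 9.6]
wrist_force: [-2.7, 0.7, 9.9]
wrist_force: [-3.4, 0.7, 9.5]
[[ -6  -4  -5  -4  -3  -1  -2  -4  -7  -3  -4  -7  -7]
 [ -4  -3  -7  -4  -4  -2  -3  -4  -6  -6  -4  -4  -6]
 [ -3  -4  -7  -4  -4  -2  16  13  -6  -5  -4  -3  -4]
 [ -4  -3  -4  -4  15   8  43  50  -3  -4  -4  -4  -4]
 [ -4  -4  -4  -4  50  23  59  69  -3  -4  -4  -4  -3]
 [ -4  -4  -4  -4  48 102 114  70  -4  -4  -4  -5  -4]
 [ -4  -4  -4  -4  29  89 107  50  -4  -4  -4  -4  -4]
 [  1  -5  -4  -5   1  22  15  10  -4  -5  -5  -4  -5]
 [ 38  25  11   8   0  -4  -4  -4  -5  -3  -4  -4  -4]
 [ 30  30  32  33  31  12   7  -1  -3  -5  -4  -5  -5]]
R
[[215 216 216 172  54  33  33  35 132 214 176 176 175]
 [215 216 215 216  90  46  33  58 193 215 216 215 215]
 [206 215 215 216 173  75  62 164 198 215 215 195 216]
 [203 215 185 214 216  89 104 214 174 215 215 194 204]
 [214 216 170 213 215  88 104 214 182 205 215 215 205]
 [216 215 205 215 215  81  92 212 206 206 215 216 215]
 [215 216 215 215 200  68 105 203 215 215 215 215 215]
 [215 215 215 215 182  63  88 175 215 215 215 215 216]
 [215 215 216 215 180 139 139 176 214 215 215 215 215]
 [218 220 215 215 184 190 166 202 215 215 215 215 215]
 [178 176 183 195 211 209 188 211 215 214 215 215 214]
 [ 97  82 117 139 179 179 192 219 215 215 215 215 215]
 [ 82  82  87  90  95 110 134 177 164 189 218 214 214]]
19.4333 [0.55126218 0.28042182 0.16917515] [-2.72675222  1.27844597  9.44066734]
```

View pics/both6.png

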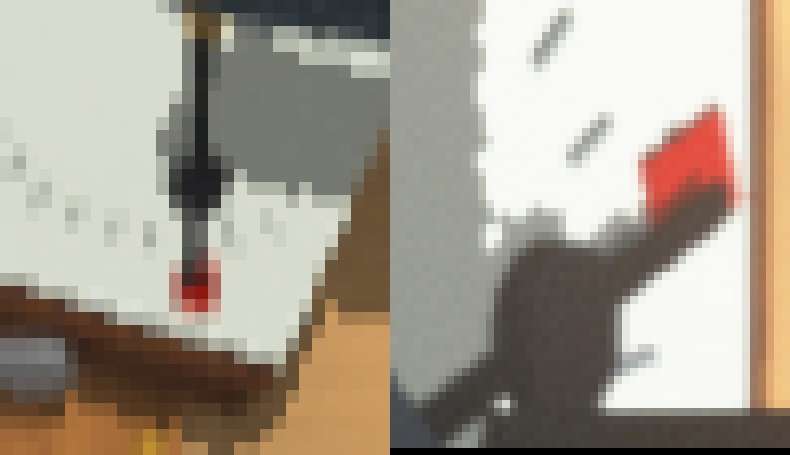

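```bash
cat > par.py <<'E'
from h import *
yaw,t=-.2882,-.265; bar=np.array([.57227,.23857,.06]); Rg=R.from_euler('z',yaw)*R.from_euler('x',t); o=bar+Rg.apply([0,0,.003])
def sy(q): return np.c_[(q[:,0]+.017)*2**.5,q[:,1]]*1000
c=robot.get_calibration("wrist"); c["view"]=np.load("wrist6.npz")["V"]
k=lambda X,Y:[375+(X-390)/8-.5,180+Y/8-.5]
q=dial(c,[k(640,158),k(715,108),k(740,205),k(628,250),k(625,300),k(715,190),k(733,205)],o,yaw,t); print(np.round(sy(q),1))
for n in("wrist","scene"):
    cc=c if n=="wrist" else robot.get_calibration("scene")
    p,_=ray(cc,[[0,0]]); m=np.array([.036,.027,.034]); d=Rg.inv().apply(p-o)-m; N=np.array([1,0,1])/2**.5; S=np.array([1,0,-1])/2**.5
    print(n,"cam dir in gauge (s,y,n)",d@S/(d@N),d[1]/(d@N))
E
python3 par.py
```

```text
[[71.1 25.6]
 [85.3 30.5]
 [90.2 20.8]
 [68.9 16.9]
 [68.3 12.2]
 [85.3 22.4]
 [88.8 20.8]]
wrist cam dir in gauge (s,y,n) -1.7053684919548298 0.008886484957966916
scene cam dir in gauge (s,y,n) -0.24509568138532836 -0.38411115174067767
```

```bash
python3 nudge.py '[[[0, 0.02, 0, 0.004, 0], [0, 0.02, 0, 0.004, 0], [0, 0, 0, 0, 0], [0, 0, 0, 0, 0], [0, 0, 0, 0, 0]]]' | egrep 'pos|force: \['; for i in 1 2 3 4 5 6; do python3 nudge.py '[[[0, 0, 0, 0, 0], [0, 0, 0, 0, 0], [0, 0, 0, 0, 0], [0, 0, 0, 0, 0], [0, 0, 0, 0, 0]]]' | egrep 'force: \['; done
cat > q.py <<'E'
from h import *
im,d,c=snap("scene"); a=im.astype(int)
print((a[...,0]-np.maximum(a[...,1],a[...,2]))[219:225,402:409]);print("R");print(a[216:223,402:409,0])
w,d,c=snap("wrist"); np.savez("wrist7.npz",im=w,V=c["view"]); b=w[180:236,375:425].astype(int)
print("wrist redness");print((b[...,0]-np.maximum(b[...,1],b[...,2]))[10:32,28:46]);print("R");print(b[18:36,28:46,0])
s=robot.sense();print(s["t"],s["ee_pos"],s["wrist_force"])
E
python3 q.py
```

```text
ee_pos: [0.5518, 0.2822, 0.1686]
wrist_force: [-1.8, -0.3, 7.7]
wrist_force: [-1.6, -1.9, 7.8]
wrist_force: [-2.2, -0.7, 7.9]
wrist_force: [-2.1, -1.8, 9.0]
wrist_force: [-1.8, -1.4, 8.7]
wrist_force: [-2.4, -0.8, 8.2]
wrist_force: [-3.5, -0.9, 7.5]
[[ -4  -4   1   1  10  -7  -7]
 [ -4  10  42   6  60  -4  -5]
 [ -4  31  96  11 111  -4  -4]
 [ -4  30 116  56 113  -4  -4]
 [ -4  30 115  67  55  -4  -5]
 [ -4   6  30  24  11  -4  -4]]
R
[[215 177 165  49 163 193 215]
 [205 214 204  57 212 205 205]
 [202 214 181  52 213 185 192]
 [214 214 156  47 209 197 204]
 [215 212 143  45 197 215 214]
 [215 209 144  43 176 214 215]
 [215 209 162  81 163 214 215]]
wrist redness
[[ -2  -1  -2   0  -2  -2  -1  -1  -1  -1  -1  -1  -1   0  -1   0   1  32]
 [ -2  -2  -1  -1  -2  -1  -2  -1  -1  -1  -1  -1  -1  -2  -1  -1   1  30]
 [ -1  -1  -2  -2  -2  -1  -1  -2  -1  -1  -1  -1  -1  -1  -1  -1   1  30]
 [ -1  -2  -2  -1  -1  -1  -2  -1  -2  -2  -1  -1  -1  -1  -1  -1   1  30]
 [ -1  -2  -1  -1  -2  -2  -2  -2  -2  -1  -1   0   7   2  -1  -1   1  31]
 [ -1  -2  -2  -2  -1  -1  -2  -1  -1   1   9  34  65 
[... 1953 characters left out ...]
133 203 241 228 160]
 [161 161 157 147 114  97  92  90  92  93  93 100 133 194 238 247 230 159]
 [159 157 140 119  94  89  90  89  90  95 113 157 211 241 248 248 230 163]
 [158 157 108  91  85  86  89  90  95 125 182 231 245 248 249 248 231 161]
 [115 111  90  87  86  90  90  94 123 191 237 247 249 249 249 248 230 162]
 [ 88  85  86  85  86  88  97 125 188 237 247 249 249 249 249 248 232 161]
 [ 82  84  86  87  90 110 147 200 237 247 249 249 249 249 249 248 231 162]
 [ 84  85  86  91 132 199 238 244 247 249 249 249 249 249 249 248 230 162]
 [ 82  87  95 131 202 243 248 248 249 249 249 249 249 249 249 248 230 161]]
22.45 [0.55179874 0.28218127 0.16864113] [-1.59351882 -0.55857471  8.34766384]
```

```bash
python3 -c "
from station import robot
s=robot.sense();print(s['t'],s['ee_pos'],s['qvel'].round(3),s['grasp_force']);print(robot.hand_in())"
```

```text
22.45 [0.55179874 0.28218127 0.16864113] [ 0.002  0.001  0.     0.001 -0.001 -0.   ] 30.001103281974792
the job is handed in; nothing more can be done
None
```

I handed the job in at 22.5 s with the gauge still gripped: it was set level on the bar first, then rocked about 0.27 rad and held steady, the vee pressed on the bar with about 12 N and the pointer within about 0.01 rad of the red mark by my image estimate; I never moved to touch the other items.

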